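Empty a scoop of battery cells into the press-bar collection box

TASK

Pick up the loaded scoop by its red handle and carry it level, without spilling, to the green collection box; gently press the yellow bar down with the scoop's nose until the clear lid stands wide open, without forcing it against its stop, then tip all three cells from the scoop into the box. Take the scoop out so that the lid falls shut and set it back flat on the middle of the black mat, without touching the cells or the box with the gripper or disturbing the fan, bottle and cup.

Things in the scene. Friction and masses are not known exactly. Their poses are not given: they have to be found in the camera images.
- mat: Flat black rubber mat fixed on the table, 280 x 180 x 3 mm (long side along its x). Origin: centre of its underside, on the table; z up.
- scoop: Loose aluminium bench scoop, 190 mm long, 0.22 kg, on the mat, loaded with the three cells. x points from handle to open nose, z up; origin: centre of the pan's underside. Pan: x = -57 to +57 mm, 84 mm wide, side walls to z = 28 mm, back wall (x = -55 mm) to 53 mm. Held by the handle it is nose-heavy and may sag or turn in the fingers, above all when its nose is pressed: grip firmly.
- scoop_handle (a point): Point at the centre of the scoop's red handle, a straight bar 80 mm long (x = -137 to -57 mm in the scoop's frame), 22 mm wide across the scoop's y, 26 mm tall (z = 27 to 53 mm); this point is at x = -100, z = 40 mm. Axes as the scoop's.
- scoop_nose (a point): Middle of the nose edge, x = 57, z = 5 mm in the scoop's frame (underside of the edge 2 mm lower). The pan's floor is 4 mm thick, flat for 89 mm from the back wall; the last 20 mm rise to the nose as a 14 degree ramp, inside and below. Cells stay in while the scoop is level within a few degrees and roll out over the nose when it is tipped nose-down by 25 degrees or more.
- scoop_mid (a point): Middle of the whole scoop with handle, on its underside: x = -40 mm in the scoop's frame.
- cell_a: Blue battery cell, a cylinder 28 mm in diameter and 65 mm long, about 0.09 kg (varies), lying across the pan next to the back wall and free to roll. Origin at its centre; y is the cylinder's axis.
- cell_b: Same kind of cell, in the middle of the pan.
- cell_c: Same kind of cell, nearest the nose.
- box: Green battery collection box fixed on the table, 140 x 140 mm, 92 mm tall, walls and floor 5 mm. Origin: centre of the underside of this square; x points from the front (yellow bar side) to the back, z up. The front wall (x = -70 to -65 mm) is only 66 mm high; before it (x = -112 to -70 mm) a 62 mm high block carries the bar. The clear lid covers the mouth.
- bar_block (a point): Fixed point of the box: centre of the top of the block under the yellow press bar (box frame x = -93, z = 62 mm). The bar is above it: 38 mm along the box's x (x = -112 to -74 mm), 116 mm along its y, 8 mm thick. Its bracket is adjustable: the top of the released bar is anywhere from 86 to 114 mm above the table, and no reading tells it: find it by touch or sight.
- lid (a joint): Angle of the clear orange-rimmed lid (136 x 136 x 5 mm), hinged on the back wall. It opens in proportion to the bar's travel: 0 shut, 1.2 rad with the bar 16 mm down at its hard stop. The bar takes 2 to 3.5 N and springs back; do not force it (12 N). Shut, its underside is 92 mm above the table; its front edge (box x = -68 mm) swings up and back. A nose over the lid too early blocks it.
- fan: Bystander: loose black square cooling fan, 92 x 92 x 25 mm, lying flat. Origin: centre of underside.
- bottle: Bystander: white pump bottle, 52 mm in diameter, 150 mm tall. Origin: centre of underside.
- cup: Bystander: white cup, 72 mm in diameter, 85 mm tall. Origin: centre of underside.
Mind the look-alikes: they are no part of the job. Of the things that look like the scoop, the smaller one is meant.

How it is judged:
By the outcome, as a careful person would: the job done as asked, in the order asked, and still so for the second after the job is handed in, with the robot touching nothing.
It also fails if it takes over 66 s, if anything falls off the work surface, if the arm or the gripper's body presses on something with over 40 N, if the wrist force passes 120 N, or if a joint passes its speed limit or range.

ROBOT

A 6-joint arm with a two-finger parallel gripper is mounted at the origin on the work surface. World frame = base frame: x ahead of the robot, y to its left, z up, the work surface at z = 0. Lengths are in mm, angles in rad, forces in N, time in s.
With the tool pointing down it reaches from about 325 to 775 mm from the base axis. Payload 9.3 kg.
Tool frame: the origin (TCP) lies at the very end of the fingers, on their centre line; the grasp point (between the pads) lies 19 mm behind it; x points along the fingers, y is the direction in which the jaws open and shut, and the axes are right-handed (so a half turn about x gives the same grasp; the last joint's range is limited). The gripper opens to 85 mm and grips with 20 to 120 N. Pads are 22 mm wide; open, the fingers measure 114 mm over their backs; the gripper's body (76 mm by 85 mm) begins 54 mm behind the grasp point. The pads swing forward as they close: fully open they stand 13 mm farther back than shut.
Start: joints at [-1.411, 0.259, 0.021, 1.334, 0, 1.418], TCP at [169.241, -523.311, 231.279] pointing down, gripper open.
Joint ranges: [-3.04, 3.04], [-0.91, 1.82], [-1.04, 1.36], [-1.92, 1.95], [-1.52, 1.45], [-3.14, 3.14]. Speed limits (rad/s): [2.22, 2.22, 2.79, 3.14, 3.14, 3.14].

INTERFACE

Orientations are given as a rotation vector (axis times angle).
In Python, from rig import manip gives the robot as it stands.
- The arm moves only by the tool step_arm, never from a script. Its argument "series" is a list of rows, each a list of 5 numbers: the shift along the tool's x, y, z in m, then the turn about the tool's x in degrees, then the finger opening in m, from 0 to 0.0854. A call has 1 to 20 rows; each row shifts and turns the commanded pose from where the row before left it, along the tool's axes as they then stand; what a row does not reach is not made up. A row lasts 1/8 s, in which the tool goes at most 62.5 mm and 10.7 degrees, less where a joint would pass 70% of its speed; a pose out of reach is approached as far as the arm can. A call with a gripper value outside its range is refused whole. The fingers move at their own pace and stop on an object; "squeeze" is the grip in N (left out, the last holds). Time passes only in rows, so rows that do not move let the fingers close. It gives the time, the measured TCP pose, the force and the opening at its end, in the units of the state.
- manip.sense(): the state, without advancing time (a new reading comes with each control period).
- manip.camera(name): name is "scene" or "top"; returns (picture, depth): 480x640x3 uint8, blue, green, red; 480x640 float32, mm along the optical axis (not along the pixel's ray), 0 where there is no reading.
- manip.camera_info(name): a dict with "K" (3x3 intrinsics, pixels), "rvec" (rotation vector, rad) and "tvec" (3), from world to camera coordinates, as OpenCV has them. Camera axes: x right, y down, z forward; pixel columns grow to the right and rows downward; lengths in mm; the calibration is good to about 2 mm. A picture is of the moment at which its call begins. camera_info takes no time and is no camera call.
- manip.hand_in(): hands the job in, once; it reports no verdict.
The state is a dict: "time_s": time; "joint_positions": joint angles; "dq": joint speeds; "joint_efforts": joint torques, N m; "position": TCP position; "eef_rot": TCP orientation; "ft_force": force on the tool from outside, world axes, zero at the start; "moment": the same for the moment, N m; "grip_width": finger opening in mm.
Only numpy, scipy, OpenCV 4.12 (cv2) and the standard library are available. Lean on these libraries where they do the work, as an engineer would, in place of code of your own. Each camera call takes 0.05 s, during which the arm holds its last target. There are 200 camera calls.

## Working session

There is one attempt and no reset: what is moved stays moved. The work goes in short steps, Python scripts to look and compute and a tool call to move; the robot and the scene stay as the last step left them, time stands still between calls to the robot, and variables do not carry over. Pictures are saved under pics/ and viewed, about 8 in all and at most 12, crops included, and the job is handed in when it is done.

Besides the shell and the picture viewer there is one more tool, called after "Request:" by a JSON object that holds its "fn" and its "kwargs". step_arm: Moves the arm, as the interface text tells. Its arguments: {"type":"object","properties":{"series":{"type":"array"},"squeeze":{"type":"number"}},"required":["series"]}

```bash
ls; mkdir -p pics
python3 - <<'E'
from rig import manip
import cv2,numpy as np
for n in("scene","top"):
    p,d=manip.camera(n); cv2.imwrite(f"pics/{n}0.png",p); np.save(f"{n}0.npy",d)
    i=manip.camera_info(n); R=cv2.Rodrigues(np.array(i["rvec"],float))[0]; print(n,np.array(i["K"]).tolist(),(-R.T@np.array(i["tvec"]).ravel()).round(),R.round(2).tolist(), (d>0).mean())
print(manip.sense())
E
```

```text
pics
scene [[506.8397184653382, 0.0, 315.8809757163759], [0.0, 506.8397184653382, 234.2020278828409], [0.0, 0.0, 1.0]] [ 880.  517. 1105.] [[-0.85, 0.53, 0.0], [0.44, 0.72, -0.53], [-0.28, -0.45, -0.85]] 0.9961263020833333
top [[476.9080323710745, 0.0, 313.59504803863973], [0.0, 476.9080323710745, 243.04942449665177], [0.0, 0.0, 1.0]] [ 427.  -50. 1085.] [[0.02, -1.0, -0.0], [-0.99, -0.02, -0.13], [0.13, 0.01, -0.99]] 0.9958626302083333
{'time_s': 0.1, 'joint_positions': array([-1.41061013e+00,  2.59117915e-01,  2.08413656e-02,  1.33370655e+00,
        1.52923822e-05,  1.41820167e+00]), 'dq': array([-0.00073871, -0.00067148,  0.00274249, -0.00061505,  0.00011411,
       -0.00100025]), 'joint_efforts': array([ 4.86207180e-03, -5.56689942e+01,  3.45070016e+01,  1.15919494e-02,
       -1.41804148e-04, -2.15274531e-05]), 'position': array([ 169.19994621, -523.0609198 ,  230.73785616]), 'eef_rot': array([ 2.05316049,  0.32496992, -2.05313807]), 'ft_force': array([ 0.20418006,  0.27649253, -0.29494111]), 'moment': array([-0.01740017,  0.01076374,  0.01210557]), 'grip_width': 85.12631738750741}
```

View pics/top0.png

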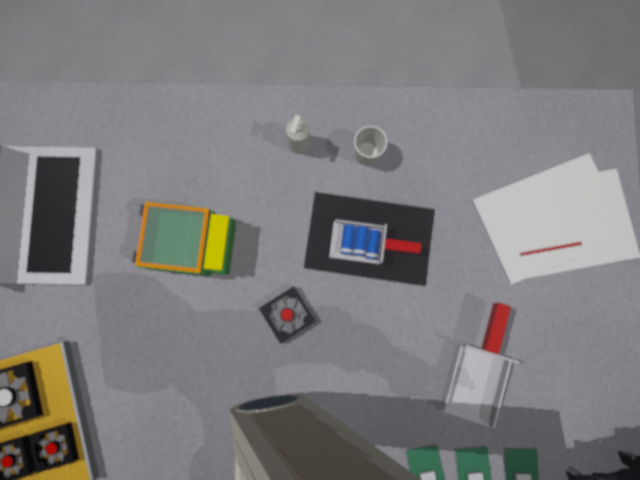

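View pics/scene0.png

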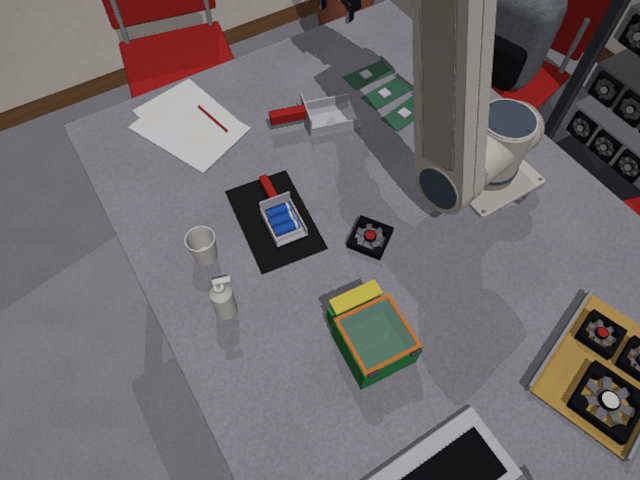

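Top view: the loaded, smaller scoop is at (358,242), with its red handle at (403,246). The empty, larger look-alike is at (485,370), with its handle at (497,328). The loaded one on the black mat fits the description. The box is at (173,238), its yellow bar at (217,243), the fan at (288,315), the bottle at (298,133) and the cup at (370,143). Next I measure these and enlarge the scoop.

```bash
cat > h.py <<'E'
from rig import manip
import cv2,numpy as np
def cam(n):
    i=manip.camera_info(n); return np.array(i["K"]),cv2.Rodrigues(np.array(i["rvec"],float))[0],np.array(i["tvec"],float).ravel()
def ray(n,uv,z):
    K,R,t=cam(n); uv=np.atleast_2d(np.array(uv,float)); c=-R.T@t
    d=np.c_[uv,np.ones(len(uv))]@np.linalg.inv(K).T@R
    return c+d*((z-c[2])/d[:,2])[:,None]
def cloud(n,d):
    K,R,t=cam(n); v,u=np.mgrid[:480,:640]
    p=np.stack([u,v,np.ones_like(u)],-1)@np.linalg.inv(K).T*d[...,None]
    return (p-t)@R
def mask(p,lo,hi,roi=None):
    m=cv2.inRange(cv2.cvtColor(p,cv2.COLOR_BGR2HSV),lo,hi)
    if roi:
        r=np.zeros_like(m); x0,y0,x1,y1=roi; r[y0:y1,x0:x1]=1; m*=r
    return m
def rect(n,m,z):
    c=max(cv2.findContours(m,0,2)[0],key=cv2.contourArea)
    w=ray(n,c[:,0,:],z)[:,:2].astype(np.float32)
    return cv2.minAreaRect(w),cv2.boxPoints(cv2.minAreaRect(w)).round()
E
python3 - <<'E'
from h import *
for n,R in (("top",dict(handle=(380,225,430,265),bar=(195,205,240,280),rim=(130,195,215,280),mat=(300,185,440,290))),("scene",dict(handle=(255,170,285,203),bar=(320,270,390,320),rim=(325,285,425,380),mat=(220,165,330,275)))):
    p=cv2.imread(f"pics/{n}0.png"); c=cloud(n,np.load(f"{n}0.npy"))
    cfg=dict(handle=((0,120,60),(8,255,255),56),bar=((22,130,110),(35,255,255),100),rim=((8,150,120),(20,255,255),97),mat=((0,0,0),(179,255,45),3))
    for k,(lo,hi,z) in cfg.items():
        m=mask(p,lo,hi,R[k]); r,b=rect(n,m,z); zz=c[m>0]
        print(n,k,np.round(r[0],1),np.round(r[1],1),round(r[2],1),b.tolist(),"z med/95",np.percentile(zz[:,2],[5,50,95]).round(1),zz.mean(0).round(1))
p=cv2.imread("pics/top0.png"); cv2.imwrite("pics/crop1.png",cv2.resize(p[180:300,300:440],None,fx=5,fy=5,interpolation=2))
E
```

```text
top handle [ 555.2 -237.3] [77.9 25.9] 83.1 [[538.0, -274.0], [563.0, -278.0], [573.0, -200.0], [547.0, -197.0]] z med/95 [ 7.2 56.9 60.4] [ 555.7 -239.    54. ]
top bar [552.  161.4] [ 43.9 118.6] 84.8 [[491.0, 145.0], [609.0, 134.0], [613.0, 178.0], [495.0, 189.0]] z med/95 [ 66.   98.9 102. ] [551.7 162.   95.2]
top rim [561.2 253.1] [138.3 135. ] 84.7 [[488.0, 191.0], [622.0, 178.0], [635.0, 316.0], [500.0, 328.0]] z med/95 [ 95.5  99.3 102.4] [559.2 247.9 106. ]
top mat [ 527.3 -234.2] [67.5 37.5] 83.1 [[505.0, -265.0], [542.0, -270.0], [550.0, -203.0], [513.0, -198.0]] z med/95 [1.2 4.6 8. ] [ 557.5 -233.5    7.1]
scene handle [ 559.  -238.2] [74.8 24.8] 82.2 [[542.0, -274.0], [566.0, -277.0], [576.0, -203.0], [552.0, -199.0]] z med/95 [ 3.4 55.2 59.1] [ 560.4 -233.5   60.3]
scene bar [556.  160.1] [ 38.3 115.3] 84.8 [[497.0, 146.0], [612.0, 136.0], [615.0, 174.0], [500.0, 184.0]] z med/95 [ 94.1  97.6 100.8] [556.7 160.1  99.5]
scene rim [562.7 250.4] [137.1 136.1] 84.9 [[489.0, 188.0], [624.0, 176.0], [637.0, 313.0], [501.0, 325.0]] z med/95 [ 93.7  97.6 100.7] [566.8 254.1 101.1]
scene mat [ 580.3 -171.8] [277.4 177.2] 82.6 [[475.0, -298.0], [650.0, -321.0], [686.0, -46.0], [510.0, -23.0]] z med/95 [-0.7  3.   6.7] [ 594.8 -158.     7.7]
```

View pics/crop1.png

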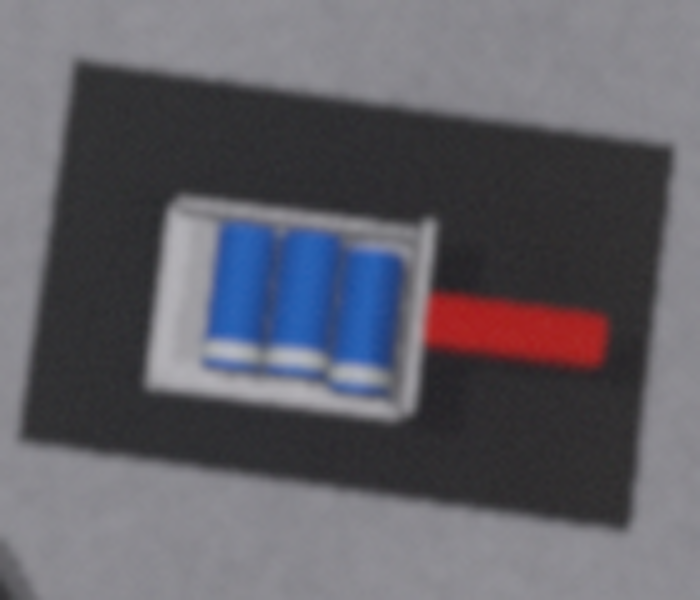

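The enlarged crop confirms it: the loaded scoop on the mat has three blue cells, its nose at left (165,290) and its handle at right (515,330). Now the tool axes and the move.

Run:
```python
from h import *
s=manip.sense(); R=cv2.Rodrigues(s["eef_rot"])[0]; print(R.round(3).tolist(), s["position"])
t=np.array([557,-233]); d=np.array([t[0],t[1],180])-s["position"]; print("tool shift",(R.T@d).round(1))
sy=np.array([-np.sin(np.radians(82.8)),np.cos(np.radians(82.8)),0]); v=R.T@sy; print("turn deg",np.degrees(np.arctan2(v[2],v[1])))
print(ray("top",[[315,192.4],[434.4,209.2],[426,285.4],[304,267.6]],3).mean(0))
```

```text
[[-0.0, 0.308, -0.951], [0.001, -0.951, -0.308], [-1.0, -0.001, -0.0]] [ 169.19994621 -523.0609198   230.73785616]
tool shift [  51.  -156.6 -458.2]
turn deg 115.12101160629012
[ 577.77748595 -171.17806694    3.        ]
```

Request:
{"fn": "step_arm", "kwargs": {"series": [[0,-0.0131,-0.0382,0,0.0854],[0,-0.0131,-0.0382,0,0.0854],[0,-0.0131,-0.0382,0,0.0854],[0,-0.0131,-0.0382,0,0.0854],[0,-0.0131,-0.0382,0,0.0854],[0,-0.0131,-0.0382,0,0.0854],[0,-0.0131,-0.0382,0,0.0854],[0,-0.0131,-0.0382,0,0.0854],[0,-0.0131,-0.0382,0,0.0854],[0,-0.0131,-0.0382,0,0.0854],[0,-0.0131,-0.0382,0,0.0854],[0,-0.0131,-0.0382,0,0.0854],[0.012,0,0,-8.1,0.0854],[0.012,0,0,-8.1,0.0854],[0.012,0,0,-8.1,0.0854],[0.012,0,0,-8.1,0.0854],[0,0,0,-8.1,0.0854],[0,0,0,-8.1,0.0854],[0,0,0,-8.1,0.0854],[0,0,0,-8.1,0.0854]], "squeeze": 120}}

```text
time_s: 2.6
position: [556.9, -232.6, 182.8]
eef_rot: [1.299, 1.15, -1.299]
ft_force: [0.7, 0.3, -0.0]
grip_width: 85.7
```

```bash
cat > st.py <<'E'
from h import *
s=manip.sense(); R=cv2.Rodrigues(s["eef_rot"])[0]
print(round(s["time_s"],2),"pos",s["position"].round(1),"F",s["ft_force"].round(2),"M",s["moment"].round(3),"w",round(s["grip_width"],1),"yaw of -y",np.degrees(np.arctan2(-R[1,1],-R[0,1])).round(1),"R",R.round(3).tolist(),"q",s["joint_positions"].round(2))
E
python3 st.py
```

```text
2.6 pos [ 556.9 -232.6  182.8] F [ 0.74  0.32 -0.01] M [-0.012 -0.011  0.042] w 85.7 yaw of -y 173.0 R [[-0.001, 0.993, -0.122], [0.0, -0.122, -0.993], [-1.0, -0.001, -0.0]] q [-0.53  0.37  0.06  1.26  0.    1.16]
```

Request:
{"fn": "step_arm", "kwargs": {"series": [[0.04,0,0,0,0.0854],[0.04,0,0,0,0.0854],[0.03,0,0,0,0.0854],[0.02,0,0,0,0.0854],[0.016,0,0,0,0.0854],[0.0125,0,0,0,0.0854],[0,0,0,0,0.0854],[0,0,0,0,0.02],[0,0,0,0,0.01],[0,0,0,0,0.01],[0,0,0,0,0.01],[0,0,0,0,0.01],[0,0,0,0,0.01],[0,0,0,0,0.01]], "squeeze": 120}}

```text
time_s: 4.35
position: [557.1, -232.6, 25.5]
eef_rot: [1.302, 1.146, -1.302]
ft_force: [-1.5, 0.6, 4.9]
grip_width: 20.2
```

```bash
python3 st.py
```

```text
4.35 pos [ 557.1 -232.6   25.5] F [-1.52  0.61  4.9 ] M [0.28  0.308 0.064] w 20.2 yaw of -y 172.7 R [[0.001, 0.992, -0.126], [-0.0, -0.126, -0.992], [-1.0, 0.001, 0.0]] q [-0.53  0.48 -0.2   0.9   0.    1.16]
```

Request:
{"fn": "step_arm", "kwargs": {"series": [[-0.002,0,0,0,0.01],[-0.004,0,0,0,0.01],[-0.006,0,0,0,0.01],[-0.008,0,0,0,0.01],[-0.01,0,0,0,0.01],[-0.006,0,0,0,0.01],[-0.002,0,0,0,0.01],[0,0,0,0,0.01],[0,0,0,0,0.01]], "squeeze": 120}}

```text
time_s: 5.48
position: [556.8, -232.6, 62.5]
eef_rot: [1.302, 1.147, -1.302]
ft_force: [0.2, 0.4, -5.5]
grip_width: 20.7
```

```bash
python3 st.py
cat > pan.py <<'E'
# scoop pitch: slope of cloud of light pan rims/handle relative to the tool, from scene depth
from h import *
import sys
s=manip.sense(); R=cv2.Rodrigues(s["eef_rot"])[0]; f=-R[:,2]; l=R[:,1]
for n in("scene","top"):
    p,d=manip.camera(n); cv2.imwrite(f"pics/{n}_{sys.argv[1]}.png",p)
    c=cloud(n,d)-s["position"]; a=c@f; b=c@l; z=c[...,2]
    m=mask(p,(100,120,60),(125,255,255))>0; m&=(a>20)&(a<170)&(abs(b)<50)
    # highest blue line per x-bin = cell tops
    print(n,"cells",m.sum(),[(x,np.percentile(z[m&(a>x)&(a<=x+8)],90).round(1)) for x in range(30,150,8) if (m&(a>x)&(a<=x+8)).sum()>6])
    for nm,lo,hi in(("red",(0,120,60),(8,255,255)),):
        m=(mask(p,lo,hi)>0)&(abs(a)<60)&(abs(b)<16)&(z>10); print(nm,m.sum(),a[m].min().round() if m.any() else 0)
    for nm,blo,bhi in(("wallL",36,46),("wallR",-46,-36)):
        m=(a>45)&(a<150)&(b>blo)&(b<bhi)&(z>-20)&(z<60)
        if m.sum()>10: k=[(x,np.percentile(z[m&(a>x)&(a<=x+15)],90).round(1)) for x in range(45,150,15) if (m&(a>x)&(a<=x+15)).sum()>4]; print(nm,k)
E
python3 pan.py lift
```

```text
5.47 pos [ 556.8 -232.6   62.5] F [ 0.16  0.36 -5.46] M [-0.411  0.016  0.009] w 20.7 yaw of -y 172.7 R [[-0.001, 0.992, -0.127], [0.0, -0.127, -0.992], [-1.0, -0.001, -0.0]] q [-0.53  0.44 -0.15  0.98  0.    1.16]
scene cells 650 [(46, np.float64(9.6)), (54, np.float64(11.0)), (62, np.float64(7.0)), (70, np.float64(7.7)), (78, np.float64(10.7)), (86, np.float64(10.1)), (94, np.float64(5.8)), (102, np.float64(9.4)), (110, np.float64(11.1)), (118, np.float64(8.8)), (126, np.float64(4.5))]
red 126 -23.0
wallL [(45, np.float64(5.3)), (60, np.float64(6.8)), (75, np.float64(8.3)), (90, np.float64(7.1)), (105, np.float64(5.1)), (120, np.float64(8.1)), (135, np.float64(4.9))]
wallR [(45, np.float64(6.7)), (60, np.float64(4.6)), (75, np.float64(5.9)), (90, np.float64(4.5)), (105, np.float64(5.0)), (120, np.float64(5.2)), (135, np.float64(6.6))]
top cells 862 [(46, np.float64(11.5)), (54, np.float64(12.3)), (62, np.float64(10.2)), (70, np.float64(8.2)), (78, np.float64(12.1)), (86, np.float64(11.2)), (94, np.float64(6.6)), (102, np.float64(11.2)), (110, np.float64(12.2)), (118, np.float64(9.8)), (126, np.float64(5.1))]
red 14 28.0
wallL [(45, np.float64(7.9)), (60, np.float64(7.5)), (75, np.float64(9.2)), (90, np.float64(8.2)), (105, np.float64(8.8)), (120, np.float64(7.2)), (135, np.float64(7.9))]
wallR [(45, np.float64(8.8)), (60, np.float64(7.0)), (75, np.float64(6.6)), (90, np.float64(6.6)), (105, np.float64(7.4)), (120, np.float64(6.6)), (135, np.float64(7.3))]
```

Request:
{"fn": "step_arm", "kwargs": {"series": [[-0.004,0,0,0,0.01],[-0.008,0,0,0,0.01],[-0.012,0,0,0,0.01],[-0.015,0,0,0,0.01],[-0.015,0,0,0,0.01],[-0.015,0,0,0,0.01],[-0.012,0,0,-0.4,0.01],[-0.008,0,0,-0.7,0.01],[-0.004,0,0,-0.7,0.01],[0,0,0,-0.3,0.01]]}}

```text
time_s: 6.82
position: [557.0, -232.7, 155.8]
eef_rot: [1.275, 1.165, -1.275]
ft_force: [-0.4, 0.3, -5.0]
grip_width: 20.5
```

```bash
python3 st.py
python3 - <<'E'
from h import *
s=manip.sense(); R=cv2.Rodrigues(s["eef_rot"])[0]
print(R.T@(np.array([540.6,17,155])-s["position"]))
E
```

```text
6.83 pos [ 557.  -232.7  155.8] F [-0.36  0.33 -4.96] M [-0.37   0.009 -0.017] w 20.5 yaw of -y 174.9 R [[-0.0, 0.996, -0.09], [0.0, -0.09, -0.996], [-1.0, -0.0, -0.0]] q [-0.53  0.38  0.    1.2   0.    1.13]
[   0.76708787  -38.76362841 -247.19609071]
```

Request:
{"fn": "step_arm", "kwargs": {"series": [[0,-0.0006,-0.004,0,0.01],[0,-0.0013,-0.008,0,0.01],[0,-0.0019,-0.012,0,0.01],[0,-0.0025,-0.016,0,0.01],[0,-0.0031,-0.02,0,0.01],[0,-0.0031,-0.02,0,0.01],[0,-0.0031,-0.02,0,0.01],[0,-0.0031,-0.02,0,0.01],[0,-0.0031,-0.02,0,0.01],[0,-0.0031,-0.02,0,0.01],[0,-0.0031,-0.02,0,0.01],[0,-0.0031,-0.02,0,0.01],[0,-0.0027,-0.017,0,0.01],[0,-0.002,-0.013,0,0.01],[0,-0.0014,-0.009,0,0.01],[0,-0.001,-0.006,0,0.01],[0,-0.0003,-0.002,0,0.01],[0,0,0,0,0.01]]}}

```text
time_s: 9.07
position: [541.0, 16.6, 155.8]
eef_rot: [1.276, 1.165, -1.276]
ft_force: [0.9, 0.4, -4.5]
grip_width: 20.5
```

```bash
python3 st.py; python3 pan.py atbar
```

```text
9.07 pos [541.   16.6 155.8] F [ 0.87  0.38 -4.52] M [-0.433  0.034  0.02 ] w 20.5 yaw of -y 174.8 R [[0.0, 0.996, -0.09], [-0.0, -0.09, -0.996], [-1.0, 0.0, 0.0]] q [-0.12  0.28 -0.15  1.15 -0.    1.54]
scene cells 920 [(46, np.float64(9.2)), (54, np.float64(10.9)), (62, np.float64(8.8)), (70, np.float64(6.7)), (78, np.float64(10.0)), (86, np.float64(10.0)), (94, np.float64(6.9)), (102, np.float64(8.4)), (110, np.float64(10.0)), (118, np.float64(9.1)), (126, np.float64(4.9))]
red 157 -14.0
wallL [(45, np.float64(5.8)), (60, np.float64(5.4)), (75, np.float64(6.7)), (90, np.float64(6.3)), (105, np.float64(7.0)), (120, np.float64(5.2)), (135, np.float64(5.4))]
wallR [(45, np.float64(5.3)), (60, np.float64(6.0)), (75, np.float64(4.9)), (90, np.float64(4.7)), (105, np.float64(4.7)), (120, np.float64(4.6)), (135, np.float64(5.4))]
top cells 0 []
red 76 -43.0
```

View pics/scene_atbar.png

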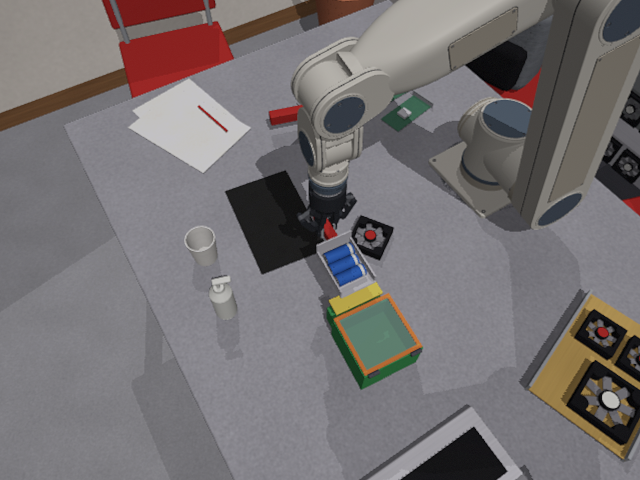

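Request:
{"fn": "step_arm", "kwargs": {"series": [[0.004,0,0,0,0.01],[0.007,0,0,0,0.01],[0.007,0,0,0,0.01],[0.006,0,0,0,0.01],[0.004,0,0,0,0.01],[0.003,0,0,0,0.01],[0.002,0,0,0,0.01],[0,0,0,0,0.01]]}}

```text
time_s: 10.18
position: [541.0, 16.8, 122.7]
eef_rot: [1.275, 1.165, -1.276]
ft_force: [-1.0, -0.0, -4.5]
grip_width: 20.1
```

Request:
{"fn": "step_arm", "kwargs": {"series": [[0.002,0,0,0,0.01],[0.002,0,0,0,0.01],[0,0,0,0,0.01]]}}

```text
time_s: 10.55
position: [541.1, 16.8, 118.9]
eef_rot: [1.276, 1.165, -1.275]
ft_force: [-0.3, -0.6, -1.4]
grip_width: 20.5
```

Request:
{"fn": "step_arm", "kwargs": {"series": [[0.002,0,0,0,0.01],[0.002,0,0,0,0.01],[0,0,0,0,0.01]]}}

```text
time_s: 10.92
position: [541.0, 16.8, 114.7]
eef_rot: [1.276, 1.165, -1.276]
ft_force: [0.5, -0.9, -1.3]
grip_width: 20.3
```

Request:
{"fn": "step_arm", "kwargs": {"series": [[0.002,0,0,0,0.01],[0.002,0,0,0,0.01],[0.002,0,0,0,0.01],[0,0,0,0,0.01]]}}

```text
time_s: 11.42
position: [541.0, 16.8, 108.6]
eef_rot: [1.275, 1.165, -1.276]
ft_force: [-0.2, -1.3, -1.9]
grip_width: 20.4
```

```bash
python3 st.py
cat > lid.py <<'E'
from h import *
import sys
p,d=manip.camera("scene"); cv2.imwrite(f"pics/lid_{sys.argv[1]}.png",p)
c=cloud("scene",d); bx=np.array([.0906,.9959,0]); by=np.array([-.9959,.0906,0]); q=c-np.array([562,252,0])
X,Y,Z=q@bx,q@by,q[...,2]
m=(mask(p,(7,140,90),(20,255,255))>0)&(abs(Y)<80)&(abs(X)<110)&(Z>85)&(Z<260)
l=(X[m],Z[m]); side=np.arctan2(Z[m]-94.5,68-X[m])
r=np.hypot(Z[m]-94.5,68-X[m]); print("rim px",m.sum(),"lid rad (far)",np.percentile(side[r>90],[10,50,90]).round(2))
E
python3 lid.py a; python3 pan.py press
```

```text
11.43 pos [541.   16.8 108.6] F [-0.2  -1.33 -1.95] M [-0.242 -0.13  -0.051] w 20.4 yaw of -y 174.8 R [[-0.0, 0.996, -0.09], [0.0, -0.09, -0.996], [-1.0, -0.0, -0.0]] q [-0.12  0.31 -0.23  1.03  0.    1.54]
rim px 927 lid rad (far) [0.88 0.9  0.92]
scene cells 867 [(46, np.float64(9.6)), (54, np.float64(11.0)), (62, np.float64(9.2)), (70, np.float64(6.9)), (78, np.float64(11.0)), (86, np.float64(10.6)), (94, np.float64(7.4)), (102, np.float64(8.5)), (110, np.float64(12.5)), (118, np.float64(9.7)), (126, np.float64(4.7))]
red 149 -13.0
wallL [(45, np.float64(5.9)), (60, np.float64(5.9)), (75, np.float64(7.5)), (90, np.float64(7.1)), (105, np.float64(8.0)), (120, np.float64(5.5)), (135, np.float64(5.5))]
wallR [(45, np.float64(7.1)), (60, np.float64(6.0)), (75, np.float64(6.5)), (90, np.float64(5.6)), (105, np.float64(6.1)), (120, np.float64(6.4)), (135, np.float64(5.6))]
top cells 0 []
red 61 -43.0
```

Request:
{"fn": "step_arm", "kwargs": {"series": [[0.0015,0,0,0,0.01],[0.0015,0,0,0,0.01],[0,0,0,0,0.01],[0,0,0,0,0.01]]}}

```text
time_s: 12.08
position: [540.9, 16.8, 105.8]
eef_rot: [1.275, 1.165, -1.276]
ft_force: [-0.7, -1.5, -1.0]
grip_width: 20.6
```

```bash
python3 st.py; python3 lid.py b
```

```text
12.07 pos [540.9  16.8 105.8] F [-0.72 -1.52 -0.99] M [-0.203 -0.085 -0.055] w 20.6 yaw of -y 174.8 R [[-0.0, 0.996, -0.09], [0.0, -0.09, -0.996], [-1.0, -0.0, -0.0]] q [-0.12  0.31 -0.24  1.02  0.    1.54]
rim px 840 lid rad (far) [1.09 1.11 1.13]
```

Lid at 1.11 rad with about 3.5 N on the bar. Sliding forward over the pressed bar.

Request:
{"fn": "step_arm", "kwargs": {"series": [[0.0004,0,-0.003,0,0.01],[0,0,-0.006,0,0.01],[0,0,-0.009,0,0.01],[0,0,-0.011,0,0.01],[0,0,-0.012,0,0.01],[0,0,-0.011,0,0.01],[0,0,-0.009,0,0.01],[0,0,-0.006,0,0.01],[0,0,-0.003,0,0.01],[0,0,0,0,0.01]]}}

```text
time_s: 13.38
position: [547.3, 86.9, 105.4]
eef_rot: [1.276, 1.166, -1.275]
ft_force: [0.3, 1.5, -2.2]
grip_width: 20.3
```

```bash
python3 st.py; python3 lid.py c; python3 pan.py slid
```

```text
13.38 pos [547.3  86.9 105.4] F [ 0.25  1.46 -2.19] M [0.188 0.068 0.044] w 20.3 yaw of -y 174.8 R [[0.0, 0.996, -0.09], [0.001, -0.09, -0.996], [-1.0, -0.0, -0.001]] q [ 0.01  0.33 -0.21  1.03  0.    1.67]
rim px 808 lid rad (far) [1.13 1.14 1.16]
scene cells 944 [(46, np.float64(9.7)), (54, np.float64(11.1)), (62, np.float64(9.6)), (70, np.float64(5.8)), (78, np.float64(11.3)), (86, np.float64(10.7)), (94, np.float64(7.1)), (102, np.float64(8.3)), (110, np.float64(11.7)), (118, np.float64(10.2)), (126, np.float64(6.0))]
red 150 -9.0
wallL [(45, np.float64(6.7)), (60, np.float64(5.8)), (75, np.float64(9.0)), (90, np.float64(5.4)), (105, np.float64(7.6)), (120, np.float64(5.9)), (135, np.float64(4.3))]
wallR [(45, np.float64(6.6)), (60, np.float64(5.8)), (75, np.float64(7.3)), (90, np.float64(8.0)), (105, np.float64(6.9)), (120, np.float64(7.3)), (135, np.float64(6.9))]
top cells 0 []
red 113 -43.0
```

Request:
{"fn": "step_arm", "kwargs": {"series": [[0,0,0,0,0.01],[0,0,0,0,0.01],[-0.004,0,-0.0015,0,0.01],[-0.004,0,-0.002,0,0.01],[-0.004,0,-0.0025,0,0.01],[0,0,0,0,0.01]], "squeeze": 20}}

```text
time_s: 14.28
position: [547.9, 92.7, 117.5]
eef_rot: [1.275, 1.165, -1.275]
ft_force: [-0.3, -1.2, -5.5]
grip_width: 20.3
```

```bash
python3 st.py; python3 lid.py d; python3 pan.py tilt1 | grep -v top
```

```text
14.28 pos [547.9  92.7 117.5] F [-0.28 -1.23 -5.53] M [-0.463 -0.01  -0.071] w 20.3 yaw of -y 174.8 R [[0.0, 0.996, -0.09], [-0.0, -0.09, -0.996], [-1.0, 0.0, 0.0]] q [ 0.02  0.32 -0.18  1.06 -0.    1.68]
rim px 918 lid rad (far) [0.35 0.37 0.39]
scene cells 476 [(46, np.float64(9.4)), (54, np.float64(10.2)), (62, np.float64(9.2)), (70, np.float64(5.1)), (78, np.float64(10.2)), (86, np.float64(10.0))]
red 153 -13.0
wallL [(45, np.float64(7.1)), (60, np.float64(5.8)), (75, np.float64(6.5)), (90, np.float64(27.0)), (105, np.float64(22.6)), (120, np.float64(17.7)), (135, np.float64(10.6))]
wallR [(45, np.float64(6.3)), (60, np.float64(4.1)), (75, np.float64(6.0)), (90, np.float64(25.8)), (105, np.float64(23.9)), (120, np.float64(17.7)), (135, np.float64(11.4))]
red 117 -43.0
```

At 20 N the grip holds the scoop level instead of letting it sag, so the bar and lid followed it up. I'll press back down, then ease the opening.

Request:
{"fn": "step_arm", "kwargs": {"series": [[0.004,0,0.002,0,0.01],[0.004,0,0.002,0,0.01],[0.004,0,0.002,0,0.01],[0,0,0,0,0.01]], "squeeze": 40}}

```text
time_s: 14.92
position: [547.2, 86.1, 105.0]
eef_rot: [1.275, 1.165, -1.276]
ft_force: [-1.3, 0.0, -1.9]
grip_width: 20.0
```

```bash
python3 st.py; python3 lid.py e; python3 pan.py back | grep -v top
```

```text
14.93 pos [547.2  86.1 105. ] F [-1.34  0.01 -1.87] M [-0.147  0.018  0.032] w 20.0 yaw of -y 174.8 R [[-0.001, 0.996, -0.091], [-0.0, -0.091, -0.996], [-1.0, -0.0, 0.0]] q [ 0.    0.33 -0.21  1.03 -0.    1.67]
rim px 817 lid rad (far) [1.16 1.18 1.2 ]
scene cells 945 [(46, np.float64(8.8)), (54, np.float64(11.0)), (62, np.float64(9.9)), (70, np.float64(4.7)), (78, np.float64(10.7)), (86, np.float64(11.2)), (94, np.float64(6.6)), (102, np.float64(8.8)), (110, np.float64(10.7)), (118, np.float64(9.9)), (126, np.float64(4.9))]
red 148 -10.0
wallL [(45, np.float64(6.3)), (60, np.float64(6.6)), (75, np.float64(6.5)), (90, np.float64(6.7)), (105, np.float64(6.6)), (120, np.float64(5.3)), (135, np.float64(4.1))]
wallR [(45, np.float64(6.3)), (60, np.float64(7.0)), (75, np.float64(4.5)), (90, np.float64(6.7)), (105, np.float64(6.5)), (120, np.float64(5.4)), (135, np.float64(5.8))]
red 111 -43.0
```

Request:
{"fn": "step_arm", "kwargs": {"series": [[-0.004,0,0,0,0.0195],[0,0,0,0,0.0195],[0,0,0,0,0.0195]], "squeeze": 20}}

```text
time_s: 15.45
position: [547.4, 86.4, 109.5]
eef_rot: [1.275, 1.165, -1.275]
ft_force: [-0.1, -1.9, -2.3]
grip_width: 20.5
```

Request:
{"fn": "step_arm", "kwargs": {"series": [[0,0,0,0,0.0205],[0,0,0,0,0.0205],[0,0,0,0,0.0205]], "squeeze": 20}}

```text
time_s: 15.82
position: [547.3, 86.5, 109.4]
eef_rot: [1.275, 1.165, -1.276]
ft_force: [0.1, -1.0, -2.1]
grip_width: 20.8
```

Request:
{"fn": "step_arm", "kwargs": {"series": [[0,0,0,0,0.0211],[0,0,0,0,0.0211],[0,0,0,0,0.0211]]}}

```text
time_s: 16.2
position: [547.3, 86.5, 109.4]
eef_rot: [1.275, 1.165, -1.275]
ft_force: [-0.1, -1.4, -0.6]
grip_width: 21.2
```

Request:
{"fn": "step_arm", "kwargs": {"series": [[0,0,0,0,0.0216],[0,0,0,0,0.0216],[0,0,0,0,0.0216]]}}

```text
time_s: 16.58
position: [547.3, 86.6, 109.4]
eef_rot: [1.275, 1.165, -1.275]
ft_force: [0.7, -0.3, -2.2]
grip_width: 21.6
```

```bash
python3 st.py; python3 lid.py f; python3 pan.py loose | grep -v top
```

```text
16.57 pos [547.3  86.6 109.4] F [ 0.7  -0.34 -2.22] M [-0.231  0.042  0.027] w 21.6 yaw of -y 174.8 R [[0.0, 0.996, -0.09], [0.0, -0.09, -0.996], [-1.0, 0.0, -0.0]] q [ 0.01  0.33 -0.2   1.04  0.    1.67]
rim px 925 lid rad (far) [0.82 0.84 0.86]
scene cells 707 [(46, np.float64(8.9)), (54, np.float64(11.4)), (62, np.float64(10.5)), (70, np.float64(5.2)), (78, np.float64(11.1)), (86, np.float64(11.4)), (94, np.float64(7.4)), (102, np.float64(8.3)), (110, np.float64(10.3))]
red 155 -10.0
wallL [(45, np.float64(5.9)), (60, np.float64(7.0)), (75, np.float64(5.7)), (90, np.float64(7.3)), (105, np.float64(7.0))]
wallR [(45, np.float64(7.1)), (60, np.float64(6.3)), (75, np.float64(5.7)), (90, np.float64(7.0)), (105, np.float64(4.2))]
red 110 -43.0
```

Request:
{"fn": "step_arm", "kwargs": {"series": [[-0.001,0,-0.0005,0,0.0218],[-0.001,0,-0.0005,0,0.0218],[-0.001,0,-0.0005,0,0.0218],[0,0,0,0,0.0218]]}}

```text
time_s: 17.23
position: [547.3, 88.1, 112.4]
eef_rot: [1.275, 1.165, -1.275]
ft_force: [-1.8, 0.5, -1.7]
grip_width: 21.8
```

```bash
python3 st.py; python3 lid.py g; python3 pan.py loose2 | grep -v top
```

```text
17.23 pos [547.3  88.1 112.4] F [-1.83  0.49 -1.66] M [-0.08   0.344  0.126] w 21.8 yaw of -y 174.8 R [[-0.0, 0.996, -0.09], [0.0, -0.09, -0.996], [-1.0, -0.0, -0.0]] q [ 0.01  0.33 -0.19  1.05  0.    1.67]
rim px 935 lid rad (far) [0.81 0.82 0.84]
scene cells 677 [(46, np.float64(7.0)), (54, np.float64(9.4)), (62, np.float64(8.3)), (70, np.float64(3.6)), (78, np.float64(7.8)), (86, np.float64(8.0)), (94, np.float64(4.9)), (102, np.float64(4.1))]
red 156 -11.0
wallL [(45, np.float64(4.2)), (60, np.float64(4.1)), (75, np.float64(5.8)), (90, np.float64(4.9)), (105, np.float64(1.4))]
wallR [(45, np.float64(5.5)), (60, np.float64(4.5)), (75, np.float64(4.0)), (90, np.float64(2.1))]
red 116 -43.0
```

Request:
{"fn": "step_arm", "kwargs": {"series": [[0,0,0,0,0.0216],[-0.002,0,-0.001,0,0.0216],[-0.002,0,-0.001,0,0.0216],[-0.002,0,-0.001,0,0.0216],[0,0,0,0,0.0216]]}}

```text
time_s: 18.0
position: [547.8, 91.2, 118.6]
eef_rot: [1.276, 1.165, -1.275]
ft_force: [-0.5, 1.0, -2.4]
grip_width: 21.6
```

```bash
python3 st.py; python3 lid.py h; python3 pan.py loose3 | grep -v top
```

```text
18.0 pos [547.8  91.2 118.6] F [-0.47  1.05 -2.4 ] M [0.099 0.281 0.123] w 21.6 yaw of -y 174.8 R [[0.0, 0.996, -0.09], [0.0, -0.09, -0.996], [-1.0, 0.0, -0.0]] q [ 0.01  0.32 -0.18  1.07  0.    1.67]
rim px 954 lid rad (far) [0.76 0.78 0.8 ]
scene cells 523 [(54, np.float64(1.6)), (62, np.float64(4.6)), (70, np.float64(3.6)), (78, np.float64(-1.2)), (86, np.float64(0.2)), (94, np.float64(1.7)), (102, np.float64(0.9))]
red 170 -10.0
wallL [(45, np.float64(1.0)), (60, np.float64(-0.7)), (75, np.float64(-2.2)), (90, np.float64(-0.6)), (135, np.float64(59.2))]
wallR [(45, np.float64(1.9)), (60, np.float64(-0.8)), (75, np.float64(-2.0)), (90, np.float64(-3.0)), (135, np.float64(58.7))]
red 115 -43.0
```

Request:
{"fn": "step_arm", "kwargs": {"series": [[-0.001,0,-0.003,0,0.0216],[-0.002,0,-0.0035,0,0.0216],[-0.002,0,-0.0035,0,0.0216],[-0.002,0,-0.0035,0,0.0216],[-0.002,0,-0.0035,0,0.0216],[-0.002,0,-0.003,0,0.0216],[0,0,0,0,0.0216]]}}

```text
time_s: 19.02
position: [549.7, 111.3, 129.6]
eef_rot: [1.276, 1.165, -1.275]
ft_force: [-0.4, -0.5, 0.2]
grip_width: 21.8
```

```bash
python3 st.py; python3 lid.py i; python3 pan.py loose4 | grep -v top
```

```text
19.02 pos [549.7 111.3 129.6] F [-0.36 -0.46  0.15] M [ 0.134 -0.03  -0.022] w 21.8 yaw of -y 174.8 R [[0.0, 0.996, -0.09], [0.0, -0.09, -0.996], [-1.0, 0.0, -0.0]] q [ 0.05  0.32 -0.15  1.1   0.    1.71]
rim px 757 lid rad (far) [1.22 1.24 1.26]
scene cells 5 []
red 187 -8.0
wallL [(45, np.float64(-10.8)), (60, np.float64(-13.9))]
wallR [(45, np.float64(-11.4)), (60, np.float64(-14.4))]
red 134 -44.0
```

View pics/scene_loose4.png

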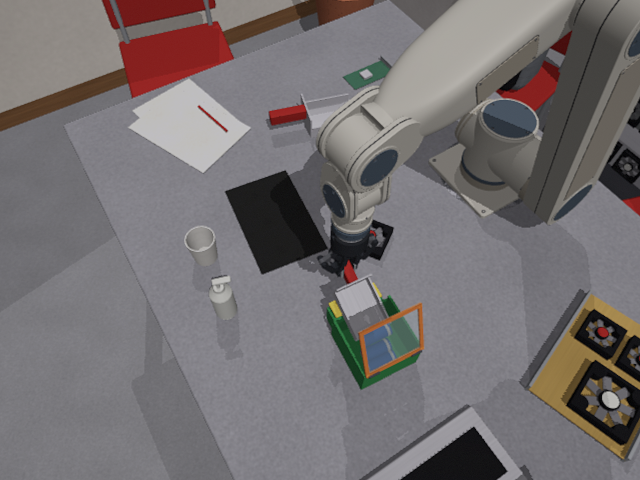

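The pan is empty and blue cells show in the box through the lid at (385,350); lid reads about 1.2 rad. Firming the grip and measuring the tilt before I withdraw.

Request:
{"fn": "step_arm", "kwargs": {"series": [[0,0,0,0,0.01],[0,0,0,0,0.01],[0,0,0,0,0.01]], "squeeze": 120}}

```text
time_s: 19.55
position: [549.6, 111.0, 129.6]
eef_rot: [1.276, 1.165, -1.275]
ft_force: [0.3, 0.6, 3.1]
grip_width: 20.1
```

```bash
python3 st.py; python3 lid.py j
cat > tilt.py <<'E'
from h import *
import sys
s=manip.sense(); R=cv2.Rodrigues(s["eef_rot"])[0]; f=-R[:,2]; l=R[:,1]
for n in("scene","top"):
    p,d=manip.camera(n); cv2.imwrite(f"pics/{n}_{sys.argv[1]}.png",p)
    c=cloud(n,d)-s["position"]; a=c@f; b=c@l; z=c[...,2]
    h=cv2.cvtColor(p,cv2.COLOR_BGR2HSV)
    for nm,m in(("handle",(mask(p,(0,120,60),(8,255,255))>0)&(abs(a)<60)&(abs(b)<14)),("floor",(h[...,1]<45)&(h[...,2]>110)&(abs(b)<30)&(a>45)&(a<145)&(z<20)&(z>-75))):
        x=[(k,np.median(z[m&(a>k)&(a<=k+8)]).round(1),int((m&(a>k)&(a<=k+8)).sum())) for k in range(-50,146,8) if (m&(a>k)&(a<=k+8)).sum()>8]
        print(n,nm,x)
E
python3 tilt.py grip
```

```text
19.55 pos [549.6 111.  129.6] F [0.32 0.64 3.09] M [ 0.469 -0.071 -0.071] w 20.1 yaw of -y 174.8 R [[0.0, 0.996, -0.09], [0.0, -0.09, -0.996], [-1.0, 0.0, -0.0]] q [ 0.05  0.32 -0.15  1.1   0.    1.71]
rim px 780 lid rad (far) [1.22 1.24 1.26]
scene handle [(-10, np.float64(30.6), 10), (-2, np.float64(28.3), 26), (6, np.float64(26.9), 41), (14, np.float64(23.8), 49), (22, np.float64(20.8), 41), (30, np.float64(19.7), 18)]
scene floor [(38, np.float64(-37.0), 14), (46, np.float64(-38.3), 106), (54, np.float64(-40.3), 102), (62, np.float64(-44.0), 96), (70, np.float64(-46.4), 109), (78, np.float64(-47.6), 16), (86, np.float64(-51.9), 17), (94, np.float64(-54.6), 24), (102, np.float64(-55.8), 11), (110, np.float64(-58.3), 15)]
top handle [(-50, np.float64(31.3), 11), (-42, np.float64(42.4), 49), (-34, np.float64(42.5), 37), (-26, np.float64(39.7), 33)]
top floor []
```

Request:
{"fn": "step_arm", "kwargs": {"series": [[-0.0012,0,0.004,0,0.01],[-0.0022,0,0.007,0,0.01],[-0.0031,0,0.01,0,0.01],[-0.0031,0,0.01,0,0.01],[-0.0031,0,0.01,0,0.01],[-0.0031,0,0.01,0,0.01],[-0.0031,0,0.01,0,0.01],[-0.0031,0,0.01,0,0.01],[-0.0025,0,0.008,0,0.01],[-0.0016,0,0.006,0,0.01],[0,0,0.002,0,0.01],[0,0,0,0,0.01]]}}

```text
time_s: 21.2
position: [541.7, 24.0, 155.4]
eef_rot: [1.275, 1.165, -1.276]
ft_force: [0.3, -1.4, -0.4]
grip_width: 20.4
```

```bash
python3 st.py; python3 lid.py k; python3 tilt.py out|grep floor
```

```text
21.2 pos [541.7  24.  155.4] F [ 0.3  -1.41 -0.4 ] M [ 0.154 -0.08  -0.061] w 20.4 yaw of -y 174.8 R [[-0.0, 0.996, -0.09], [-0.001, -0.09, -0.996], [-1.0, -0.0, 0.001]] q [-0.11  0.28 -0.15  1.15 -0.    1.55]
rim px 994 lid rad (far) [0.57 0.6  0.62]
scene floor [(38, np.float64(-36.6), 11), (46, np.float64(-38.6), 100), (54, np.float64(-41.1), 98), (62, np.float64(-44.4), 103), (70, np.float64(-47.2), 95), (78, np.float64(-49.6), 99), (86, np.float64(-52.1), 98), (94, np.float64(-55.3), 103), (102, np.float64(-57.4), 94), (110, np.float64(-58.7), 96), (118, np.float64(-59.6), 93), (126, np.float64(-59.3), 35)]
top floor []
```

Request:
{"fn": "step_arm", "kwargs": {"series": [[-0.003,0,0,0,0.01],[-0.005,0,0,0,0.01],[-0.008,0,0,0,0.01],[-0.01,0,0.005,0,0.01],[-0.01,0,0.012,0,0.01],[-0.008,0,0.02,0,0.01],[0,0,0.025,0,0.01],[0,0,0.02,0,0.01],[0,0,0.01,0,0.01],[0,0,0.003,0,0.01],[0,0,0,0,0.01]]}}

```text
time_s: 22.72
position: [533.0, -70.2, 199.4]
eef_rot: [1.276, 1.165, -1.276]
ft_force: [-0.5, -0.2, -2.1]
grip_width: 20.4
```

```bash
python3 st.py; python3 lid.py l; python3 tilt.py away|grep floor
python3 - <<'E'
from h import *
a=cv2.imread("pics/scene_away.png")[180:400,200:460]; b=cv2.imread("pics/top_away.png")[170:300,120:300]
cv2.imwrite("pics/v6.png",np.hstack([cv2.resize(a,(420,355),interpolation=2),cv2.resize(b,(380,355),interpolation=2)]))
E
```

```text
22.73 pos [533.  -70.2 199.4] F [-0.48 -0.16 -2.12] M [-0.093  0.011 -0.024] w 20.4 yaw of -y 174.8 R [[-0.0, 0.996, -0.09], [0.0, -0.09, -0.996], [-1.0, -0.0, -0.0]] q [-0.29  0.25 -0.07  1.25  0.    1.37]
rim px 888 lid rad (far) [0.   0.02 0.05]
scene floor [(38, np.float64(-38.2), 13), (46, np.float64(-39.0), 96), (54, np.float64(-41.7), 94), (62, np.float64(-44.3), 97), (70, np.float64(-47.3), 91), (78, np.float64(-50.0), 99), (86, np.float64(-52.7), 91), (94, np.float64(-55.1), 99), (102, np.float64(-57.9), 95), (110, np.float64(-59.2), 84), (118, np.float64(-60.0), 93), (126, np.float64(-60.9), 38)]
top floor [(110, np.float64(-57.8), 33), (118, np.float64(-58.4), 117), (126, np.float64(-58.2), 68)]
```

View pics/v6.png

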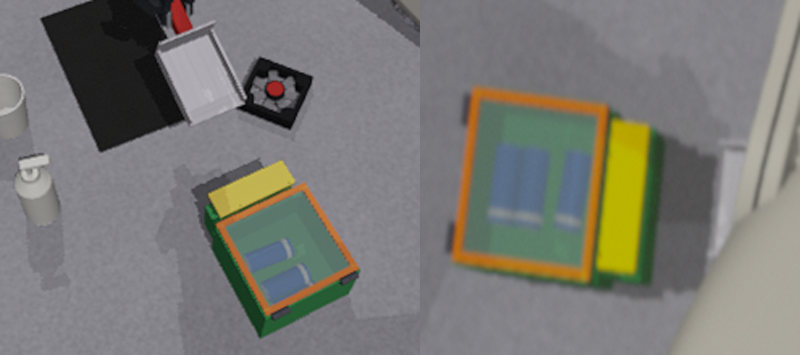

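All three cells lie in the box (left half of the crop (270,268), top view (505–575,185)), and the lid is shut. Now carrying the empty scoop back over the mat.

Request:
{"fn": "step_arm", "kwargs": {"series": [[0,0,0,0.7,0.01],[0,0,0,0.7,0.01],[0,0,0,0.7,0.01],[0,0.0025,0.0055,0,0.01],[0,0.0054,0.012,0,0.01],[0,0.008,0.0178,0,0.01],[0,0.0095,0.021,0,0.01],[0,0.0095,0.021,0,0.01],[0.01,0.0095,0.021,0,0.01],[0.015,0.008,0.0178,0,0.01],[0.02,0.0045,0.01,0,0.01],[0.02,0.0015,0.0035,0,0.01],[0.02,0,0,0,0.01],[0.016,0,0,0,0.01],[0.01,0,0,0,0.01],[0.006,0,0,0,0.01],[0,0,0,0,0.01]]}}

```text
time_s: 25.0
position: [574.6, -206.3, 82.4]
eef_rot: [1.302, 1.147, -1.302]
ft_force: [-1.0, 1.2, -2.6]
grip_width: 20.4
```

```bash
python3 st.py; python3 tilt.py pre|grep floor
```

```text
25.0 pos [ 574.6 -206.3   82.4] F [-0.96  1.25 -2.6 ] M [-0.124 -0.001  0.078] w 20.4 yaw of -y 172.7 R [[-0.0, 0.992, -0.127], [0.0, -0.127, -0.992], [-1.0, -0.0, -0.0]] q [-0.48  0.44 -0.1   1.03  0.    1.22]
scene floor [(38, np.float64(-38.1), 12), (46, np.float64(-38.9), 74), (54, np.float64(-41.3), 73), (62, np.float64(-43.7), 76), (70, np.float64(-47.4), 79), (78, np.float64(-50.3), 72), (86, np.float64(-52.2), 73), (94, np.float64(-54.8), 78), (102, np.float64(-57.6), 83), (110, np.float64(-59.7), 63), (118, np.float64(-60.0), 69), (126, np.float64(-59.7), 29)]
top floor [(46, np.float64(-36.2), 54), (54, np.float64(-39.3), 81), (62, np.float64(-42.0), 97), (70, np.float64(-44.4), 98), (78, np.float64(-47.1), 99), (86, np.float64(-50.1), 98), (94, np.float64(-52.9), 94), (102, np.float64(-55.1), 95), (110, np.float64(-57.3), 94), (118, np.float64(-57.9), 92), (126, np.float64(-58.6), 52)]
```

Request:
{"fn": "step_arm", "kwargs": {"series": [[0.006,0,0,0,0.01],[0.006,0,0,0,0.01],[0.002,0,0,0,0.01],[0,0,0,0,0.0212],[0,0,0,0,0.0214],[0.002,0,0.001,0,0.0214],[0.003,0,0.0015,0,0.0214],[0.003,0,0.0015,0,0.0214],[0.003,0,0.0015,0,0.0214],[0,0,0,0,0.0214]], "squeeze": 20}}

```text
time_s: 26.35
position: [574.0, -212.1, 57.3]
eef_rot: [1.302, 1.146, -1.302]
ft_force: [-0.3, -2.5, 2.2]
grip_width: 21.4
```

```bash
python3 st.py; python3 tilt.py low|grep floor
```

```text
26.35 pos [ 574.  -212.1   57.3] F [-0.28 -2.47  2.21] M [-0.158  0.02   0.026] w 21.4 yaw of -y 172.7 R [[0.0, 0.992, -0.127], [-0.0, -0.127, -0.992], [-1.0, 0.0, 0.0]] q [-0.49  0.46 -0.13  0.98 -0.    1.21]
scene floor [(46, np.float64(-32.7), 69), (54, np.float64(-34.2), 70), (62, np.float64(-36.8), 69), (70, np.float64(-38.9), 72), (78, np.float64(-40.2), 68), (86, np.float64(-42.1), 73), (94, np.float64(-45.0), 72), (102, np.float64(-46.6), 74), (110, np.float64(-49.1), 64), (118, np.float64(-48.5), 68), (126, np.float64(-48.1), 60), (134, np.float64(-47.6), 19)]
top floor [(46, np.float64(-30.3), 60), (54, np.float64(-33.1), 80), (62, np.float64(-34.5), 94), (70, np.float64(-36.8), 97), (78, np.float64(-38.7), 93), (86, np.float64(-40.8), 96), (94, np.float64(-42.2), 94), (102, np.float64(-44.8), 92), (110, np.float64(-46.3), 92), (118, np.float64(-46.9), 90), (126, np.float64(-46.7), 91), (134, np.float64(-48.2), 50)]
```

Request:
{"fn": "step_arm", "kwargs": {"series": [[0.003,0,0.0016,0,0.0215],[0.003,0,0.0016,0,0.0215],[0.003,0,0.0015,0,0.0215],[0.003,0,0.0014,0,0.0215],[0.003,0,0.0013,0,0.0215],[0.003,0,0.0012,0,0.0215],[0.003,0,0.001,0,0.0215],[0.003,0,0.001,0,0.0215],[0,0,0,0,0.0215]]}}

```text
time_s: 27.58
position: [572.5, -222.3, 33.2]
eef_rot: [1.302, 1.147, -1.302]
ft_force: [0.2, -1.8, 0.7]
grip_width: 21.5
```

```bash
python3 st.py; python3 tilt.py low2|grep floor
```

```text
27.57 pos [ 572.5 -222.3   33.2] F [ 0.2  -1.78  0.74] M [-0.167 -0.039 -0.038] w 21.5 yaw of -y 172.7 R [[-0.0, 0.992, -0.127], [0.0, -0.127, -0.992], [-1.0, -0.0, -0.0]] q [-0.51  0.48 -0.16  0.93  0.    1.19]
scene floor [(46, np.float64(-21.8), 64), (54, np.float64(-22.2), 62), (62, np.float64(-22.7), 59), (70, np.float64(-22.4), 63), (78, np.float64(-23.8), 58), (86, np.float64(-23.8), 70), (94, np.float64(-24.7), 64), (102, np.float64(-25.8), 57), (110, np.float64(-25.6), 67), (118, np.float64(-26.1), 61), (126, np.float64(-25.1), 57), (134, np.float64(-23.5), 59), (142, np.float64(-23.0), 23)]
top floor [(46, np.float64(-20.8), 67), (54, np.float64(-20.5), 89), (62, np.float64(-21.7), 93), (70, np.float64(-21.8), 90), (78, np.float64(-21.9), 93), (86, np.float64(-22.8), 89), (94, np.float64(-22.4), 91), (102, np.float64(-23.7), 91), (110, np.float64(-24.6), 93), (118, np.float64(-25.0), 87), (126, np.float64(-24.1), 93), (134, np.float64(-22.5), 91), (142, np.float64(-21.4), 34)]
```

Request:
{"fn": "step_arm", "kwargs": {"series": [[0.002,0,0.0008,0,0.0215],[0.002,0,0.0007,0,0.0215],[0.002,0,0.0003,0,0.0216],[0,0,0,0,0.0218],[0,0,0,0,0.022],[0,0,0,0,0.0225],[0,0,0,0,0.024],[0,0,0,0,0.03],[0,0,0,0,0.05],[0,0,0,0,0.07],[0,0,0,0,0.0854],[0,0,0,0,0.0854]]}}

```text
time_s: 29.18
position: [572.3, -224.1, 27.5]
eef_rot: [1.302, 1.146, -1.302]
ft_force: [-0.3, -0.3, -0.7]
grip_width: 85.2
```

```bash
python3 st.py; python3 tilt.py rel|grep floor
```

```text
29.18 pos [ 572.3 -224.1   27.5] F [-0.28 -0.33 -0.66] M [ 0.037 -0.008 -0.019] w 85.2 yaw of -y 172.7 R [[0.0, 0.992, -0.127], [-0.0, -0.127, -0.992], [-1.0, 0.0, 0.0]] q [-0.51  0.49 -0.17  0.92  0.    1.19]
scene floor [(38, np.float64(-20.3), 11), (46, np.float64(-20.8), 54), (54, np.float64(-20.2), 61), (62, np.float64(-20.6), 55), (70, np.float64(-20.2), 59), (78, np.float64(-19.9), 59), (86, np.float64(-20.2), 63), (94, np.float64(-20.6), 62), (102, np.float64(-20.4), 59), (110, np.float64(-20.5), 57), (118, np.float64(-20.1), 65), (126, np.float64(-19.8), 56), (134, np.float64(-17.0), 53), (142, np.float64(-16.7), 18)]
top floor [(38, np.float64(-18.3), 10), (46, np.float64(-18.9), 65), (54, np.float64(-19.2), 91), (62, np.float64(-19.3), 91), (70, np.float64(-19.4), 89), (78, np.float64(-19.1), 89), (86, np.float64(-19.1), 94), (94, np.float64(-19.5), 91), (102, np.float64(-19.1), 92), (110, np.float64(-19.3), 91), (118, np.float64(-18.9), 93), (126, np.float64(-18.5), 91), (134, np.float64(-16.6), 91), (142, np.float64(-14.7), 36)]
```

Flat on the mat and released. Retreating upward and checking.

Request:
{"fn": "step_arm", "kwargs": {"series": [[-0.01,0,0,0,0.0854],[-0.02,0,0,0,0.0854],[-0.03,0,0,0,0.0854],[-0.04,0,0,0,0.0854],[-0.05,0,0,0,0.0854],[-0.05,0,0.01,0,0.0854],[0,0,0.04,0,0.0854],[0,0,0.05,0,0.0854],[0,0,0.05,0,0.0854],[0,0,0.02,0,0.0854],[0,0,0,0,0.0854],[0,0,0,0,0.0854]]}}

```text
time_s: 30.78
position: [551.0, -391.6, 227.9]
eef_rot: [1.302, 1.147, -1.301]
ft_force: [0.1, -0.1, -0.2]
grip_width: 85.3
```

```bash
python3 st.py; python3 lid.py z
python3 - <<'E'
from h import *
p,_=manip.camera("scene"); cv2.imwrite("pics/final_s.png",p); t,_=manip.camera("top"); cv2.imwrite("pics/final_t.png",t)
for n,im,r in(("scene",p,(240,160,300,215)),("top",t,(380,225,450,275))):
    b,_=rect(n,mask(im,(0,120,60),(8,255,255),r),56); c=np.array(b[0]); print(n,b); print("mid",c+57*np.array([.127,.992]))
b,q=rect("scene",mask(p,(0,0,0),(179,255,45),(220,165,330,275)),3); print("mat",b)
cv2.imwrite("pics/final.png",np.hstack([cv2.resize(p[150:400,120:440],(400,312)),cv2.resize(t[100:350,120:440],(400,312))]))
E
```

```text
30.77 pos [ 551.  -391.6  227.9] F [ 0.12 -0.07 -0.17] M [-0.    -0.016  0.01 ] w 85.3 yaw of -y 172.8 R [[0.0, 0.992, -0.126], [0.0, -0.126, -0.992], [-1.0, 0.0, -0.0]] q [-0.74  0.48  0.36  1.45  0.    0.96]
rim px 890 lid rad (far) [0.01 0.02 0.05]
scene ((574.1146850585938, -231.596435546875), (75.22914123535156, 24.509796142578125), 82.49820709228516)
mid [ 581.35368506 -175.05243555]
top ((570.4450073242188, -230.85302734375), (79.0831527709961, 26.356904983520508), 82.35185241699219)
mid [ 577.68400732 -174.30902734]
mat ((580.3460693359375, -171.67855834960938), (277.060302734375, 177.1988067626953), 82.57683563232422)
```

View pics/final.png

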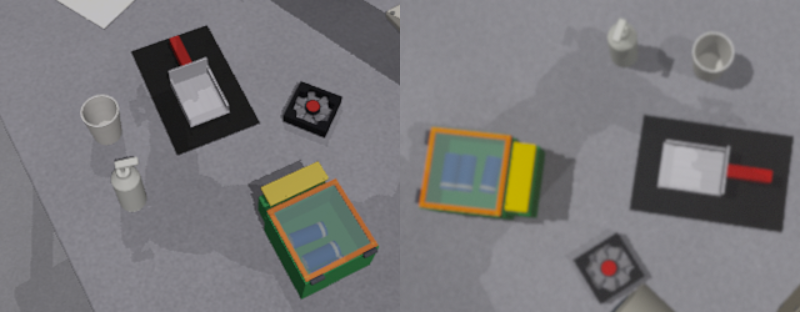

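The empty scoop lies flat on the mat, 3 mm from its middle. The three cells are in the shut box, at (440–490,172) in the right half, and the fan, bottle and cup look unmoved.

```bash
python3 -c "
from rig import manip
print(manip.hand_in())"
```

```text
the job is handed in; nothing more can be done
None
```

The job is done and handed in at about 31 s of the 66 s allowed.

I carried the loaded scoop level at 120 N and pressed the yellow bar with its nose until the lid stood at 1.11–1.18 rad. I then slid the nose over the pressed bar and eased the grip so the scoop tipped about 17° nose-down over it, and all three cells rolled into the box. I drew the scoop out, the lid fell shut, and I let the scoop level itself against the mat before releasing it.

**Last checks**
- **Lid:** it read 0.02 rad, shut within the measuring noise.
- **Cells:** all three are seen inside the box.
- **Scoop:** flat on the mat, with its middle about 3 mm from the mat's middle and aligned with it.
- **Bystanders:** the fan, bottle and cup look unmoved by eye; I did not measure them.
- **Arm:** clear of everything, with wrist force near zero.

**What did not go as planned**
- The first tipping try at 20 N did not rotate the scoop. The bar rose and the lid dropped to 0.37 rad, probably resting on the scoop, before I pressed it open again.
- During the tipping that worked, the lid dipped to about 0.8 rad. It was back at its stop, reading about 1.24 rad, by the time the cells were out.
- The highest wrist reading I saw during tipping meant only about 5 N on the bar.
- The handle slipped 2–3 mm in the fingers.

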